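# Open the pen cupboard past its safety catch

### The job

Open the blue cupboard on the shop counter for the day. Its door stands a little ajar, held by a yellow safety catch behind the top of the door: reach down through the gap, press the catch down, pull the door towards you with the catch held down, and leave it wide open, at least 60 degrees. Leave the red cupboard on its catch and do not disturb the pot of pens.

Things in the scene. Friction and masses are not known exactly. Their poses are not given: they have to be found in the camera images.
- blue_door (a joint): Blue cupboard's door angle, rad: 0 shut, grows as the free edge swings towards the robot, stop 1.75. Panel 240 wide, 14 thick, top 200 above the counter, hinged at its left edge seen from the robot. Starts ajar at 0.27 to 0.31; unless the catch is pressed it stops hard at about 0.33; past 0.4 the catch may be let up. Turns easily (under 1 N at the edge), stays where left.
- blue_catch (a joint): How far the blue cupboard's yellow catch is pressed straight down, m: 0 up, 0.024 at its stop. The door is free while this is above 0.011; aim for about 0.017. Spring: 2.6 N at first, 6.4 N at the stop; it springs up when let go. The catch is carried by the door and swings with it.
- blue_pad (a point): Centre of the level top of the catch's yellow pad, 48 (x) by 36 (y), seen from above in the gap behind the ajar door: 28 behind the door's back face, 190 from the hinge along the door, 22 below the door's top; the roof's edge is 20 to 30 behind it. Axes turn with the door: x from its back face into the cupboard, y towards the hinge, z up. Fingers here, pulled to -x, press on the door's back.
- blue_hinge (a point): Point on the upright hinge axis of the blue door, in the plane of its back face, 200 above the counter, level with the door's top. It stays still; axes turn with the door as for blue_pad. The cupboard is fixed down: 180 deep, 240 wide, 200 high, white sides, blue roof and door.
- red_door (a joint): Door angle of the second cupboard, rad, a bystander: the same in all but its red roof and red door, with its own yellow catch; starts ajar at 0.27 to 0.31 and must stay on its catch (below 0.4).
- pen_pot: Dark steel pot of pens standing loose on the counter to the left, a bystander: 72 across, 95 high, the pens up to 150. Origin at the centre of its underside, z up. Must not be disturbed.

How it is judged:
On the way:
1. the blue cupboard's catch is pressed down while its door is still ajar (value of joint blue_catch above 0.008 m and value of joint blue_door below 0.4 rad), for 0.05 s.
At the end, for the whole second after the job is handed in: The blue door stands open at 0.98 rad (56 degrees) or more and at rest, its catch is let up (within 4 mm), the red door is still on its catch (below 0.4 rad), and the pen pot stands upright (within 11 degrees) where it was (value of joint blue_door above 0.98 rad and velocity of joint blue_door between -0.05 and 0.05 rad/s and value of joint blue_catch below 0.004 m and value of joint red_door below 0.4 rad and angle between pen_pot's own z axis and vertical below 0.2 rad); the robot touches nothing.
It fails at once if the red cupboard's door comes off its catch (value of joint red_door above 0.4 rad).
It fails at once if the pen pot is shifted by more than 30 mm (distance of pen_pot from where it was at the start of the episode above 0.03 m).
It also fails if it takes over 35 s, if anything falls off the work surface, if the arm or the gripper's body presses on something with over 40 N, if the wrist force passes 120 N, or if a joint passes its speed limit or range.

### The arm

A 6-joint arm with a two-finger parallel gripper is mounted at the origin on the work surface. World frame = base frame: x ahead of the robot, y to its left, z up, the work surface at z = 0. Lengths are in m, angles in rad, forces in N, time in s.
With the tool pointing down it reaches from about 0.375 to 0.925 m from the base axis. Payload 5.7 kg.
Tool frame: the origin (TCP) lies between the finger pads; the fingertips stand 22 mm ahead of it and the grasp point (between the pads) lies 3 mm ahead of it; z points along the fingers, x is the direction in which the jaws open and shut, and the axes are right-handed (so a half turn about z gives the same grasp; the last joint's range is limited). The gripper opens to 85 mm and grips with 20 to 120 N. Pads are 22 mm wide; open, the fingers measure 114 mm over their backs; the gripper's body (76 mm by 85 mm) begins 54 mm behind the grasp point. The pads swing forward as they close: fully open they stand 13 mm farther back than shut.
Start: joints at [1.086, 0.359, 1.51, -0, 1.272, -0.115], TCP at [0.217, 0.559, 0.221] pointing down, gripper open.
Joint ranges: [-2.97, 2.97], [-1.01, 2.36], [0.21, 2.38], [-0.96, 4.11], [0.2, 2.71], [-2.98, 2.98]. Speed limits (rad/s): [2.39, 2.39, 3.14, 3.14, 3.14, 3.14].

### API

Orientations are given as a unit quaternion [x, y, z, w].
In Python, from rig import env gives the robot as it stands.
- The arm moves only by the tool step_arm, never from a script. Its argument "targets" is a list of rows, each an object with "fingers": the opening, from -1 (shut) to 1 (fully open); "translation": the shift along the tool's x, y, z in cm, a list of three; "turn": the turn, a rotation vector about the tool's x, y, z in rad, a list of three. A call has 1 to 20 rows; each row shifts and turns the pose as measured when the row begins, along the tool's axes as they then stand; what a row does not reach is not made up. A row lasts 1/12 s, in which the tool goes at most 41.7 mm and 7.16 degrees, less where a joint would pass 70% of its speed; a pose out of reach is approached as far as the arm can. A call with a gripper value outside its range is refused whole. The fingers move at their own pace and stop on an object; "squeeze" is the grip in N (left out, the last holds). Time passes only in rows, so rows that do not move let the fingers close. It gives the time, the measured TCP pose, the force and the opening at its end, in the units of the state.
- env.observe(): the state, without advancing time (a new reading comes with each control period).
- env.get_image(name): name is "scene" or "side" or "wrist"; returns a dict with "image" (420x560x3 uint8, blue, green, red), "fov_y" (degrees; the focal length in pixels is half the picture's height over the tangent of half this angle, whatever the lens; pixels are square), "cx", "cy" (the principal point, pixels), "dist_coeffs" ([k1, k2, p1, p2, k3] as OpenCV has them; the pictures are not rectified), "cam_to_world" (4x4, takes a point from camera to world coordinates); the wrist camera has in their place "mount" (4x4, takes a point from camera to tool coordinates, whose origin is the TCP and whose axes are the tool frame's). Camera axes: x right, y up, looking along -z (the intrinsics and any distortion apply to the point x, -y, -z); pixel columns grow to the right and rows downward; lengths in m; the calibration is good to about 2 mm. A picture is of the moment at which its call begins: read the wrist's pose just before it. There is no depth.
- env.job_done(): hands the job in, once; it reports no verdict.
The state is a dict: "t": time; "joint_positions": joint angles; "dq": joint speeds; "joint_efforts": joint torques, N m; "eef_pos": TCP position; "orientation": TCP orientation; "force": force on the tool from outside, world axes, zero at the start; "wrist_torque": the same for the moment, N m; "gripper_width": finger opening in m.
Only numpy, scipy, OpenCV 4.12 (cv2) and the standard library are available. Lean on these libraries where they do the work, as an engineer would, in place of code of your own. Each camera call takes 0.05 s, during which the arm holds its last target. There are 200 camera calls.

## Working session

There is one attempt and no reset: what is moved stays moved. The work goes in short steps, Python scripts to look and compute and a tool call to move; the robot and the scene stay as the last step left them, time stands still between calls to the robot, and variables do not carry over. Pictures are saved under pics/ and viewed, about 8 in all and at most 12, crops included, and the job is handed in when it is done.

Besides the shell and the picture viewer there is one more tool, called as a command line: name --argument value ..., lists and objects as JSON in quotes. step_arm: Moves the arm, as the interface text tells. Its arguments: {"type":"object","properties":{"targets":{"type":"array"},"squeeze":{"type":"number"}},"required":["targets"]}

```bash
mkdir -p pics; ls; cat > h.py <<'E'
import numpy as np, cv2, pickle
from scipy.spatial.transform import Rotation as R
from rig import env
def grab(name, fn):
    s=env.observe(); d=env.get_image(name)
    if 'mount' in d:
        T=np.eye(4); T[:3,:3]=R.from_quat(s['orientation']).as_matrix(); T[:3,3]=s['eef_pos']
        d['cam_to_world']=T@np.array(d['mount'])
    cv2.imwrite(f'pics/{fn}.png',d['image']); pickle.dump(d,open(f'pics/{fn}.pkl','wb')); return d
def load(fn): return pickle.load(open(f'pics/{fn}.pkl','rb'))
def K(d):
    f=210/np.tan(np.radians(d['fov_y'])/2); return np.array([[f,0,d['cx']],[0,f,d['cy']],[0,0,1.]])
def ray(d,px):
    u=cv2.undistortPoints(np.array([[px]],float),K(d),np.array(d['dist_coeffs'],float))[0,0]
    M=np.array(d['cam_to_world']); v=M[:3,:3]@np.array([u[0],-u[1],-1]); return M[:3,3],v/np.linalg.norm(v)
def onz(d,px,z):
    o,v=ray(d,px); return o+v*(z-o[2])/v[2]
def proj(d,P):
    M=np.linalg.inv(np.array(d['cam_to_world'])); p=(M[:3,:3]@np.atleast_2d(P).T).T+M[:3,3]
    p=p*[1,-1,-1]; return cv2.projectPoints(p,np.zeros(3),np.zeros(3),K(d),np.array(d['dist_coeffs'],float))[0][:,0]
def tri(d1,p1,d2,p2):
    o,v=ray(d1,p1);q,w=ray(d2,p2); A=np.stack([v,-w],1); t=np.linalg.lstsq(A,q-o,rcond=None)[0]
    a,b=o+v*t[0],q+w*t[1]; return (a+b)/2,np.linalg.norm(a-b)
E
python3 - <<'E'
from h import *
print(env.observe())
a=grab('scene','s0');b=grab('side','d0')
for d in(a,b): print(np.round(d['cam_to_world'],3).tolist(),d['fov_y'],d['dist_coeffs'])
E
```

```text
pics
{'t': 0.0, 'joint_positions': array([ 1.08593598e+00,  3.59471781e-01,  1.51145051e+00, -2.99324555e-05,
        1.27250597e+00, -1.15100543e-01]), 'dq': array([ 0.00086068,  0.00016374, -0.00051672,  0.00037608, -0.00018313,
        0.00085526]), 'joint_efforts': array([-3.18165061e-03, -5.27603316e+01, -2.78626174e+01, -6.52529798e-04,
        1.33159096e-02, -2.58051884e-06]), 'eef_pos': array([0.21651917, 0.55880865, 0.22026651]), 'orientation': array([ 8.25040032e-01,  5.65073538e-01, -8.05104817e-04,  4.40875215e-04]), 'force': array([0.16634868, 0.23034611, 0.89830791]), 'wrist_torque': array([-0.01146639,  0.0023866 , -0.0599377 ]), 'gripper_width': 0.08530818889667585}
[[-0.903, -0.235, 0.361, 1.077], [0.43, -0.52, 0.738, 1.138], [0.014, 0.821, 0.57, 0.927], [0.0, 0.0, 0.0, 1.0]] 42.405645222903 [-0.17038141  0.          0.          0.          0.        ]
[[0.72, 0.368, -0.588, -0.178], [-0.693, 0.353, -0.628, -0.68], [-0.023, 0.86, 0.509, 0.79], [0.0, 0.0, 0.0, 1.0]] 42.601725882015145 [-0.06806191  0.          0.          0.          0.        ]
```

View pics/s0.png

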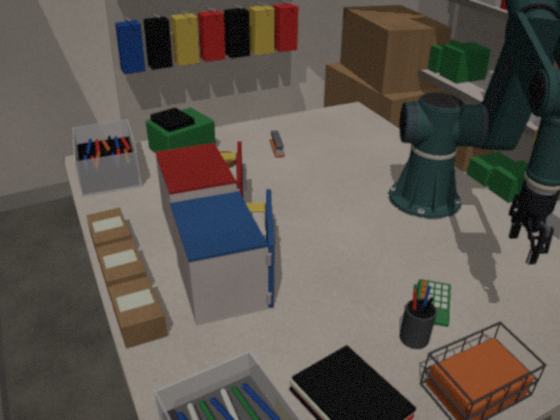

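View pics/d0.png

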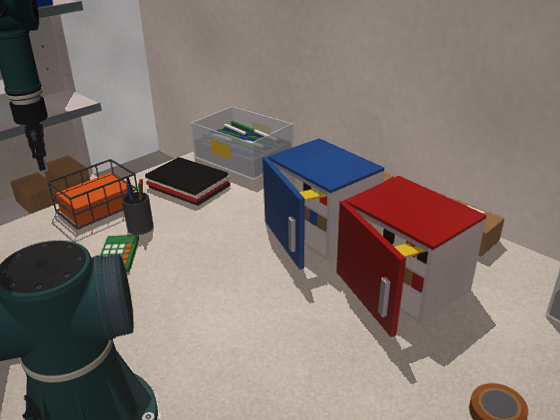

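The scene view shows the blue cupboard's roof at about (175..265, 195..250) and its door edge-on at (270, 195..300). In the side view the door runs from its hinge at about (265,157) to its free edge at about (303,190), and the yellow catch is at (312,195). The pot is at (420,325) in the scene view and (138,210) in the side view. I'll zoom in to pick corners.

```bash
python3 - <<'E'
from h import *
a=load('s0')['image'];b=load('d0')['image']
A=cv2.resize(a[180:310,160:290],None,fx=3,fy=4.4,interpolation=cv2.INTER_CUBIC)
A=cv2.resize(a[180:315,160:295],(540,540),interpolation=cv2.INTER_CUBIC)[:, :400*1]
A=cv2.resize(a[180:310,165:285],(400,433),interpolation=cv2.INTER_CUBIC)
B=cv2.resize(b[130:260,260:380],(400,433),interpolation=cv2.INTER_CUBIC)
cv2.imwrite('pics/z0.png',np.hstack([A,B]))
for n in('s0','d0'):
    d=load(n);h=cv2.cvtColor(d['image'],cv2.COLOR_BGR2HSV)
    m=cv2.inRange(h,(100,120,40),(125,255,255))
    if n=='s0': m[:180]=0;m[320:]=0
    k,l,st,c=cv2.connectedComponentsWithStats(m)
    for i in range(1,k):
        if st[i,4]>200:
            ct=max(cv2.findContours((l==i).astype(np.uint8),0,2)[0],key=cv2.contourArea)
            print(n,st[i],cv2.approxPolyDP(ct,2.5,True)[:,0].tolist())
            if n=='s0':
              for p in cv2.approxPolyDP(ct,2.5,True)[:,0]: print(p, onz(d,p,.2).round(3))
            else:
              for p in cv2.approxPolyDP(ct,2.5,True)[:,0]: print(p, onz(d,p,.2).round(3))
    m=cv2.inRange(h,(20,120,80),(35,255,255))
    k,l,st,c=cv2.connectedComponentsWithStats(m)
    for i in range(1,k):
        if st[i,4]>25: print(n,'yel',st[i],c[i].round(1),onz(d,c[i],.178).round(3))
E
```

```text
s0 [ 171  190  103   71 4729] [[269, 190], [265, 240], [238, 192], [172, 203], [189, 260], [264, 245], [273, 253]]
[269 190] [0.582 0.047 0.2  ]
[265 240] [0.679 0.241 0.2  ]
[238 192] [0.658 0.024 0.2  ]
[172 203] [0.828 0.004 0.2  ]
[189 260] [0.858 0.24  0.2  ]
[264 245] [0.689 0.257 0.2  ]
[273 253] [0.683 0.292 0.2  ]
s0 yel [ 249    6   25   49 1086] [262.  29.] [-0.075 -1.494  0.178]
s0 yel [ 171   13   28   53 1225] [185.2  38.5] [ 0.345 -1.49   0.178]
s0 yel [221 152  15   9  95] [228.6 155.9] [ 0.595 -0.213  0.178]
s0 yel [247 203  18   9 128] [256.  206.6] [0.63  0.074 0.178]
d0 [ 263  139  121  130 5474] [[383, 167], [320, 139], [263, 157], [266, 222], [266, 215], [269, 215], [274, 221], [270, 222], [277, 229], [275, 233], [271, 228], [274, 233], [277, 230], [282, 231], [278, 234], [285, 233], [279, 238], [276, 235], [287, 241], [287, 247], [287, 217], [292, 215], [296, 219], [299, 268], [303, 267], [303, 198], [271, 162], [330, 192], [383, 170]]
[383 167] [ 0.829 -0.003  0.2  ]
[320 139] [0.851 0.224 0.2  ]
[263 157] [0.665 0.253 0.2  ]
[266 222] [0.455 0.019 0.2  ]
[266
[... 288 characters left out ...]
1] [ 0.454 -0.029  0.2  ]
[278 234] [ 0.441 -0.031  0.2  ]
[285 233] [ 0.453 -0.039  0.2  ]
[279 238] [ 0.432 -0.043  0.2  ]
[276 235] [ 0.435 -0.031  0.2  ]
[287 241] [ 0.436 -0.061  0.2  ]
[287 247] [ 0.421 -0.076  0.2  ]
[287 217] [0.499 0.002 0.2  ]
[292 215] [ 0.512 -0.     0.2  ]
[296 219] [ 0.506 -0.018  0.2  ]
[299 268] [ 0.389 -0.138  0.2  ]
[303 267] [ 0.396 -0.142  0.2  ]
[303 198] [0.581 0.033 0.2  ]
[271 162] [0.659 0.217 0.2  ]
[330 192] [0.643 0.008 0.2  ]
[383 170] [ 0.815 -0.013  0.2  ]
d0 yel [211 139  20  21 265] [220.7 149.2] [0.651 0.41  0.178]
d0 yel [300 189  27  12 184] [311.5 194.2] [0.635 0.057 0.178]
d0 yel [395 244  30  14 233] [408.3 249.7] [ 0.602 -0.231  0.178]
```

View pics/z0.png

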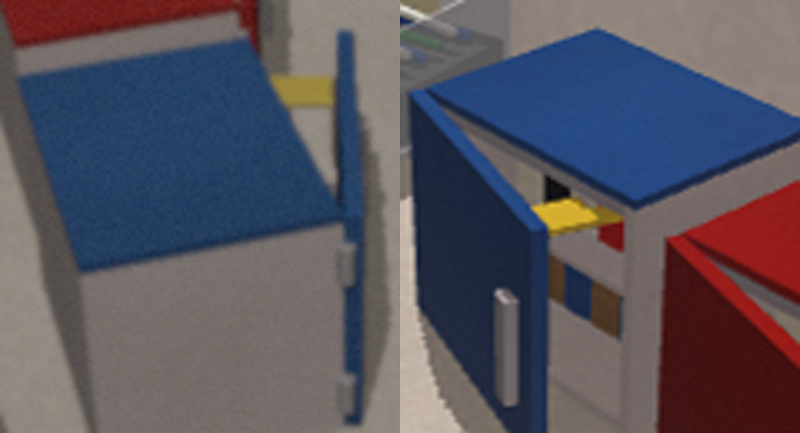

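step_arm --targets '[{"fingers":-1,"translation":[0,0,-3.5],"turn":[0,0,0]},{"fingers":-1,"translation":[0,0,-3.5],"turn":[0,0,0]},{"fingers":-1,"translation":[0,0,-3.5],"turn":[0,0,0]},{"fingers":-1,"translation":[-1.9,3.4,0],"turn":[0,0,0]},{"fingers":-1,"translation":[-1.9,3.4,0],"turn":[0,0,0]},{"fingers":-1,"translation":[-1.9,3.4,0],"turn":[0,0,0]},{"fingers":-1,"translation":[-1.9,3.4,0],"turn":[0,0,0]},{"fingers":-1,"translation":[-1.9,3.4,0],"turn":[0,0,0]},{"fingers":-1,"translation":[-1.9,3.4,0],"turn":[0,0,0]},{"fingers":-1,"translation":[-1.9,3.4,0],"turn":[0,0,0]},{"fingers":-1,"translation":[-1.9,3.4,0],"turn":[0,0,0]},{"fingers":-1,"translation":[-1.9,3.4,0],"turn":[0,0,0]},{"fingers":-1,"translation":[-1.9,3.4,0],"turn":[0,0,0]}]'

```text
t: 1.18
eef_pos: [0.4682, 0.2514, 0.3256]
orientation: [0.821, 0.571, -0.005, 0.001]
force: [1.2, 1.3, 0.2]
gripper_width: 0.0001
```

```bash
python3 - <<'E'
from h import *
s=env.observe(); print(s['t'],s['eef_pos'],R.from_quat(s['orientation']).as_matrix().round(3).tolist(),s['gripper_width'])
d=grab('wrist','w0'); print(np.round(d['mount'],3).tolist(),d['fov_y'])
a,b=load('s0'),load('d0'); print('pot',onz(a,(417,342),0),onz(b,(140,230),0))
E
```

```text
1.1833 [0.46823822 0.25135997 0.32557311] [[0.348, 0.938, -0.007], [0.937, -0.348, -0.007], [-0.009, -0.004, -1.0]] 0.00012753833518174335
[[1.0, 0.001, 0.0, 0.0], [0.001, -0.949, -0.316, -0.08], [-0.0, 0.316, -0.949, -0.154], [0.0, 0.0, 0.0, 1.0]] 59.896650633612964
pot [4.11326906e-01 5.05200292e-01 1.11022302e-16] [0.40114323 0.47406453 0.        ]
```

step_arm --targets '[{"fingers":-1,"translation":[-1.7,3.1,0],"turn":[0,0,0]},{"fingers":-1,"translation":[-1.7,3.1,0],"turn":[0,0,0]},{"fingers":-1,"translation":[-1.7,3.1,0],"turn":[0,0,0]},{"fingers":-1,"translation":[-1.7,3.1,0],"turn":[0,0,0]},{"fingers":-1,"translation":[-1.7,3.1,0],"turn":[0,0,0]},{"fingers":-1,"translation":[-1.7,3.1,0],"turn":[0,0,0]},{"fingers":-1,"translation":[-1.7,3.1,0],"turn":[0,0,0]},{"fingers":-1,"translation":[0,0,0],"turn":[0,0,0]},{"fingers":-1,"translation":[0,0,0],"turn":[0,0,0]}]'

```text
t: 1.98
eef_pos: [0.6381, 0.047, 0.3213]
orientation: [0.824, 0.567, -0.008, 0.002]
force: [-0.4, 1.7, -0.2]
gripper_width: 0.0002
```

```bash
python3 - <<'E'
from h import *
s=env.observe(); print(s['t'],s['eef_pos'],s['force'])
d=grab('wrist','w1')
E
```

```text
1.9833 [0.63806886 0.04703738 0.32125486] [-0.39764406  1.70665554 -0.19244868]
```

View pics/w1.png

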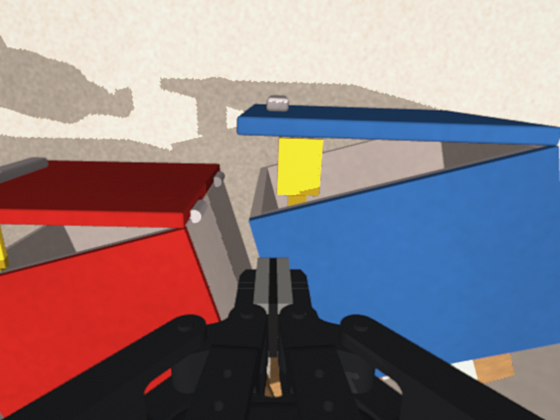

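The wrist view shows the yellow pad at about (277..323, 138..195). The back edge of the door's top runs from (238,133) to (556,143), and the roof edge from (250,218) to (556,147). The gap around the pad is clear.

```bash
python3 - <<'E'
from h import *
d=load('w1');h=cv2.cvtColor(d['image'],cv2.COLOR_BGR2HSV)
m=cv2.inRange(h,(22,150,170),(35,255,255)); m[:,:200]=0
ct=max(cv2.findContours(m,0,2)[0],key=cv2.contourArea)
q=cv2.approxPolyDP(ct,4,True)[:,0];print(q.tolist())
for p in q: print(p,onz(d,p,.178).round(4))
c=cv2.minAreaRect(np.array([onz(d,p[0],.178)[:2] for p in ct],np.float32)); print(c)
A=onz(d,(238,133),.2);B=onz(d,(545,142.5),.2);print('door back edge',A,B)
for p in [(242,114),(280,134.5),(320,136),(250,218),(300,206)]: print(p,onz(d,p,.2).round(4))
v=(B-A)[:2];v/=np.linalg.norm(v);phi=np.arctan2(v[0],v[1]);print('phi',phi)
dd=-v; n=np.array([-np.cos(phi),np.sin(phi)])
H=A[:2]+.24*v; print('H',H,'pad',H+.19*dd-.028*n)
E
```

```text
[[279, 138], [277, 193], [287, 194], [289, 205], [305, 201], [307, 194], [317, 195], [322, 140]]
[279 138] [0.6036 0.0638 0.178 ]
[277 193] [0.6465 0.0458 0.178 ]
[287 194] [0.6503 0.0534 0.178 ]
[289 205] [0.6602 0.0516 0.178 ]
[305 201] [0.6616 0.0656 0.178 ]
[307 194] [0.6563 0.0693 0.178 ]
[317 195] [0.6602 0.0769 0.178 ]
[322 140] [0.6176 0.0957 0.178 ]
((0.636339545249939, 0.06901329010725021), (0.035540614277124405, 0.0574306957423687), 67.30662536621094)
door back edge [0.58633055 0.03746783 0.2       ] [0.67451571 0.24814067 0.2       ]
(242, 114) [0.5746 0.0456 0.2   ]
(280, 134.5) [0.5986 0.0664 0.2   ]
(320, 136) [0.6103 0.094  0.2   ]
(250, 218) [0.6524 0.0203 0.2   ]
(300, 206) [0.657  0.0614 0.2   ]
phi 0.39642725503033077
H [0.67900058 0.25885497] pad [0.63146531 0.07277865]
```

step_arm --targets '[{"fingers":-1,"translation":[2.0,-1.8,0],"turn":[0,0,0.03]},{"fingers":-1,"translation":[0,0,2],"turn":[0,0,0]},{"fingers":-1,"translation":[0,0,2],"turn":[0,0,0]},{"fingers":-1,"translation":[0,0,2],"turn":[0,0,0]},{"fingers":-1,"translation":[0,0,1.5],"turn":[0,0,0]},{"fingers":-1,"translation":[0,0,0],"turn":[0,0,0]},{"fingers":-1,"translation":[0,0,0],"turn":[0,0,0]}]'

```text
t: 2.62
eef_pos: [0.6213, 0.0807, 0.2443]
orientation: [0.831, 0.556, -0.008, 0.001]
force: [0.3, 0.1, 0.0]
gripper_width: 0.0001
```

```bash
cat > st.py <<'E'
from h import *
import sys
s=env.observe(); M=R.from_quat(s['orientation']).as_matrix()
print(s['t'],s['eef_pos'].round(4),'F',s['force'].round(1)); print('z',M[:,2].round(3),'yaw',np.arctan2(M[1,0],M[0,0]))
if len(sys.argv)>1: # target: phi, off(into cupboard from pad centre), z
    phi,off,z=map(float,sys.argv[1:4]); r=.19
    H=np.array([.679,.257]); dd=np.array([-np.sin(phi),-np.cos(phi)]); n=np.array([-np.cos(phi),np.sin(phi)])
    T=np.r_[H+r*dd-(.028+off)*n,z]; X=np.array([[np.sin(phi),np.cos(phi),0],[np.cos(phi),-np.sin(phi),0],[0,0,-1]]).T
    print('T',T.round(4),'tool shift cm',(100*M.T@(T-s['eef_pos'])).round(2),'turn',R.from_matrix(M.T@X).as_rotvec().round(3))
E
python3 st.py .397 -.004 .207
```

```text
2.6167 [0.6213 0.0807 0.2443] F [0.3 0.1 0. ]
z [-0.012 -0.011 -1.   ] yaw 1.180421177189264
T [0.6277 0.0725 0.207 ] tool shift cm [-0.46  0.92  3.73] turn [-0.007  0.014  0.007]
```

step_arm --targets '[{"fingers":-1,"translation":[-0.4,0.8,0],"turn":[-0.007,0.014,0.007]},{"fingers":-1,"translation":[0,0,0],"turn":[0,0,0]},{"fingers":-1,"translation":[0,0,0],"turn":[0,0,0]},{"fingers":-1,"translation":[0,0,0],"turn":[0,0,0]}]'

```text
t: 2.95
eef_pos: [0.6284, 0.0751, 0.248]
orientation: [0.832, 0.554, 0.002, 0.001]
force: [-0.6, 0.4, -0.3]
gripper_width: 0.0002
```

```bash
python3 st.py .397 -.004 .207
```

```text
2.95 [0.6284 0.0751 0.248 ] F [-0.6  0.4 -0.3]
z [ 0.005  0.001 -1.   ] yaw 1.1747903107665403
T [0.6277 0.0725 0.207 ] tool shift cm [-0.28  0.02  4.09] turn [ 0.004 -0.003  0.001]
```

step_arm --targets '[{"fingers":-1,"translation":[-0.2,0,1.2],"turn":[0,0,0]},{"fingers":-1,"translation":[0,0,1.2],"turn":[0,0,0]},{"fingers":-1,"translation":[0,0,1.2],"turn":[0,0,0]},{"fingers":-1,"translation":[0,0,0],"turn":[0,0,0]},{"fingers":-1,"translation":[0,0,0],"turn":[0,0,0]},{"fingers":-1,"translation":[0,0,0],"turn":[0,0,0]}]'

```text
t: 3.45
eef_pos: [0.6307, 0.0726, 0.2141]
orientation: [0.833, 0.553, 0.005, 0.003]
force: [-0.7, -0.6, 0.3]
gripper_width: -0.0003
```

```bash
python3 st.py .397 -.004 .190; python3 -c "
from h import *
d=grab('side','d1');d2=grab('wrist','w2')
A=cv2.resize(d['image'][100:280,230:410],(400,400),interpolation=2);B=cv2.resize(d2['image'][60:340,140:420],(400,400),interpolation=2)
cv2.imwrite('pics/z1.png',np.hstack([A,B]))"
```

```text
3.45 [0.6307 0.0726 0.2141] F [-0.7 -0.6  0.3]
z [ 0.012  0.001 -1.   ] yaw 1.1731060231493295
T [0.6277 0.0725 0.19  ] tool shift cm [-0.14 -0.3   2.41] turn [ 0.011 -0.006 -0.001]
```

View pics/z1.png

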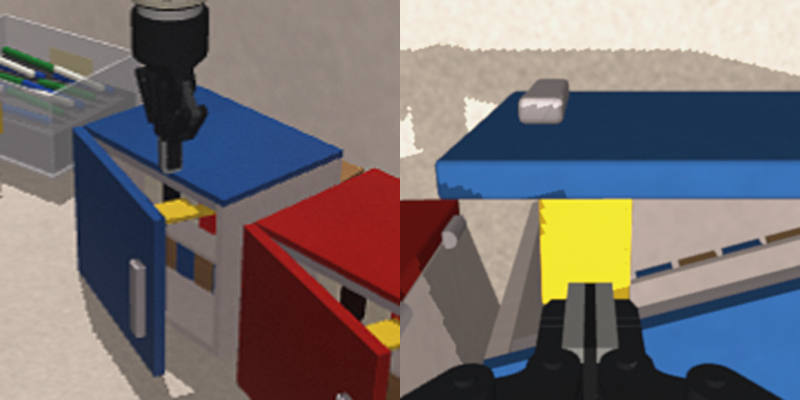

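The fingertips are centred over the yellow pad and the gap is clear on both sides. Next I lower and press.

step_arm --targets '[{"fingers":-1,"translation":[-0.1,-0.3,1.0],"turn":[0.01,-0.006,0]},{"fingers":-1,"translation":[0,0,0.8],"turn":[0,0,0]},{"fingers":-1,"translation":[0,0,0.8],"turn":[0,0,0]},{"fingers":-1,"translation":[0,0,0],"turn":[0,0,0]},{"fingers":-1,"translation":[0,0,0],"turn":[0,0,0]}]'

```text
t: 3.97
eef_pos: [0.6286, 0.0731, 0.1871]
orientation: [0.833, 0.554, 0.001, 0.001]
force: [0.2, 0.2, 0.3]
gripper_width: 0.0003
```

```bash
python3 st.py .397 -.006 .183
```

```text
3.9667 [0.6286 0.0731 0.1871] F [0.2 0.2 0.3]
z [ 0.003 -0.    -1.   ] yaw 1.173260070991109
T [0.6258 0.0733 0.183 ] tool shift cm [-0.09 -0.27  0.41] turn [ 0.003 -0.001 -0.001]
```

No contact force is showing, though the fingertips should be about 13 mm into the catch. I'll look before going further.

```bash
python3 -c "
from h import *
d=grab('side','d2');d2=grab('wrist','w3')
A=cv2.resize(d['image'][130:230,260:360],(400,400),interpolation=2);B=cv2.resize(d2['image'][60:340,140:420],(400,400),interpolation=2)
cv2.imwrite('pics/z2.png',np.hstack([A,B])); T=np.r_[env.observe()['eef_pos']]; print(proj(d,T-[0,0,.022]),proj(d2,T-[0,0,.022]),env.observe()['joint_efforts'])"
```

```text
[[304.42922124 197.72099293]] [[272.15857877 243.36995257]] [-3.18349244e-03 -5.67373610e+01 -2.71344316e+01 -2.58645276e-03
 -6.68259943e-02  3.10819905e-04]
```

View pics/z2.png

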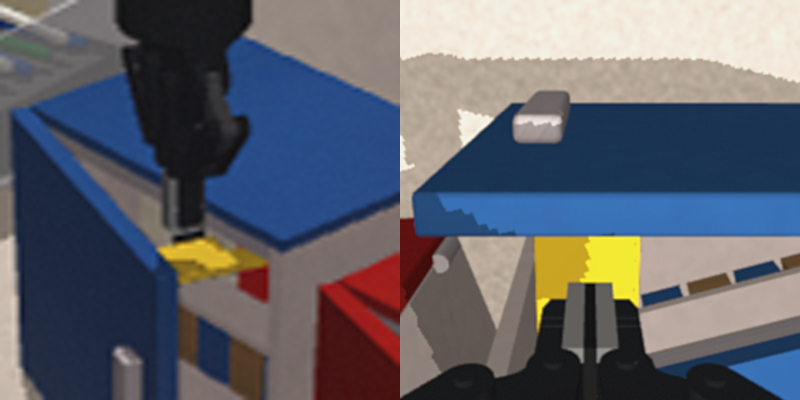

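```bash
python3 -c "
from h import *
a=load('d0');b=load('d2')
for n,d in (('d0',a),('d1',load('d1')),('d2',b)):
    m=cv2.inRange(cv2.cvtColor(d['image'],cv2.COLOR_BGR2HSV),(20,120,80),(35,255,255));m[:,:290]=0;m[:,345:]=0;m[:180]=0;m[225:]=0
    k,l,st,c=cv2.connectedComponentsWithStats(m); i=1+st[1:,4].argmax(); print(n,st[i],c[i])
H=np.array([.679,.257]);phi=.397;dd=np.array([-np.sin(phi),-np.cos(phi)]); nn=np.array([-np.cos(phi),np.sin(phi)]);C=H+.19*dd-.028*nn
for z in (.178,.165): print(z,[proj(b,[*(C+sx*.024*-nn+sy*.018*-dd),z])[0].round(1).tolist() for sx,sy in((-1,-1),(1,-1),(1,1),(-1,1))])
e=env.observe();print('tip z: ',[(z,proj(b,[*e['eef_pos'][:2],z])[0].round(1).tolist()) for z in(.165,.175,.185)])
print(proj(b,[*(H+.24*dd),.2]), e['force'],e['t'])
"
```

```text
d0 [300 189  27  12 184] [311.48369565 194.24456522]
d1 [300 189  27  12 183] [311.47540984 194.27322404]
d2 [300 189  27  12 183] [311.47540984 194.27322404]
0.178 [[299.6, 198.4], [318.6, 194.3], [312.1, 187.6], [293.5, 191.5]]
0.165 [[299.6, 203.3], [318.4, 199.2], [312.0, 192.3], [293.5, 196.3]]
tip z:  [(0.165, [304.4, 197.8]), (0.175, [304.5, 194.1]), (0.185, [304.5, 190.4])]
[[303.75224704 196.66261555]] [ 0.13372381 -0.26314473  0.47605625] 4.0667
```

step_arm --targets '[{"fingers":-1,"translation":[0,-0.1,0.6],"turn":[0,0,0]},{"fingers":-1,"translation":[0,0,0],"turn":[0,0,0]},{"fingers":-1,"translation":[0,0,0],"turn":[0,0,0]}]'

```text
t: 4.32
eef_pos: [0.6281, 0.0735, 0.1814]
orientation: [0.833, 0.554, 0.002, 0.001]
force: [-0.2, -1.0, 0.8]
gripper_width: -0.0002
```

```bash
python3 st.py .397 -.004 .170; python3 -c "
from h import *
d=load('w3')
M=np.array(d['mount']);d['cam_to_world']=M
for y in(-.011,0,.011): print(y,[(t,proj(d,[0,y,t])[0].round(0).tolist()) for t in (0,.01,.022,.03)])
"
```

```text
4.3167 [0.6281 0.0735 0.1814] F [-0.2 -1.   0.8]
z [ 0.004 -0.    -1.   ] yaw 1.1732473328766044
T [0.6277 0.0725 0.17  ] tool shift cm [-0.11 -0.01  1.14] turn [ 0.004 -0.001 -0.001]
-0.011 [(0, [272.0, 241.0]), (0.01, [272.0, 232.0]), (0.022, [272.0, 223.0]), (0.03, [272.0, 218.0])]
0 [(0, [272.0, 262.0]), (0.01, [272.0, 253.0]), (0.022, [272.0, 243.0]), (0.03, [272.0, 237.0])]
0.011 [(0, [272.0, 283.0]), (0.01, [272.0, 273.0]), (0.022, [272.0, 262.0]), (0.03, [272.0, 255.0])]
```

step_arm --targets '[{"fingers":-1,"translation":[-0.1,0,0.6],"turn":[0,0,0]},{"fingers":-1,"translation":[0,0,0],"turn":[0,0,0]},{"fingers":-1,"translation":[0,0,0],"turn":[0,0,0]}]'

```text
t: 4.57
eef_pos: [0.6279, 0.0725, 0.1751]
orientation: [0.833, 0.554, 0.002, 0.002]
force: [-1.1, -0.1, 0.1]
gripper_width: 0.0001
```

```bash
python3 st.py .397 -.004 .170; python3 -c "
from h import *
d=grab('side','d3')
m=cv2.inRange(cv2.cvtColor(d['image'],cv2.COLOR_BGR2HSV),(20,120,80),(35,255,255));m[:,:290]=0;m[:,345:]=0;m[:180]=0;m[225:]=0
k,l,st,c=cv2.connectedComponentsWithStats(m); i=1+st[1:,4].argmax(); print(st[i],c[i])"
```

```text
4.5667 [0.6279 0.0725 0.1751] F [-1.1 -0.1  0.1]
z [ 0.005 -0.    -1.   ] yaw 1.1733400876848727
T [0.6277 0.0725 0.17  ] tool shift cm [-0.01 -0.03  0.51] turn [ 0.005 -0.001 -0.   ]
[300 189  27  12 161] [312.18012422 194.74534161]
```

```bash
python3 -c "
from h import *
d=load('d3');d2=grab('wrist','w4')
A=cv2.resize(d['image'][150:220,270:340],(400,400),interpolation=2);B=cv2.resize(d2['image'][120:320,180:380],(400,400),interpolation=2)
cv2.imwrite('pics/z3.png',np.hstack([A,B]))"
```

```text
(no output)
```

View pics/z3.png

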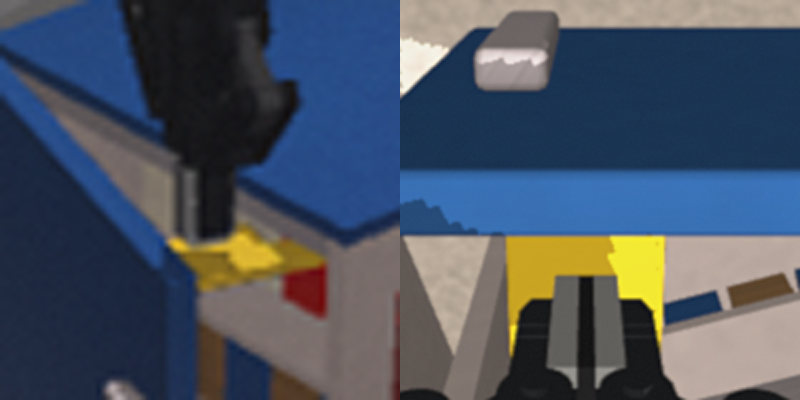

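The tip is just above the pad, so the effective tip sits at about TCP height, shorter than stated. I'll keep going down and use force as the guide.

step_arm --targets '[{"fingers":-1,"translation":[0,0,0.5],"turn":[0,0,0]},{"fingers":-1,"translation":[0,0,0],"turn":[0,0,0]},{"fingers":-1,"translation":[0,0,0],"turn":[0,0,0]}]'

```text
t: 4.92
eef_pos: [0.6281, 0.0725, 0.1699]
orientation: [0.833, 0.554, 0.002, 0.002]
force: [-0.4, 0.3, 0.3]
gripper_width: -0.0
```

```bash
python3 st.py .397 -.004 .165
```

```text
4.9167 [0.6281 0.0725 0.1699] F [-0.4  0.3  0.3]
z [ 0.005 -0.    -1.   ] yaw 1.1732851097156232
T [0.6277 0.0725 0.165 ] tool shift cm [-0.02 -0.05  0.49] turn [ 0.005 -0.002 -0.001]
```

step_arm --targets '[{"fingers":-1,"translation":[0,0,0.5],"turn":[0,0,0]},{"fingers":-1,"translation":[0,0,0],"turn":[0,0,0]},{"fingers":-1,"translation":[0,0,0],"turn":[0,0,0]}]'

```text
t: 5.17
eef_pos: [0.6288, 0.0725, 0.1652]
orientation: [0.833, 0.554, 0.003, 0.002]
force: [0.2, -0.8, 2.5]
gripper_width: 0.0002
```

```bash
python3 st.py .397 -.004 .165;  python3 -c "
from h import *
d=grab('side','d4')
m=cv2.inRange(cv2.cvtColor(d['image'],cv2.COLOR_BGR2HSV),(20,120,80),(35,255,255));m[:,:290]=0;m[:,345:]=0;m[:180]=0;m[225:]=0
k,l,st,c=cv2.connectedComponentsWithStats(m); i=1+st[1:,4].argmax(); print(st[i],c[i])"
```

```text
5.1667 [0.6288 0.0725 0.1652] F [ 0.2 -0.8  2.5]
z [ 0.007 -0.001 -1.   ] yaw 1.1733388643292815
T [0.6277 0.0725 0.165 ] tool shift cm [-0.04 -0.1   0.02] turn [ 0.006 -0.002 -0.   ]
[305 190  22  12 131] [314.59541985 195.91603053]
```

step_arm --targets '[{"fingers":-1,"translation":[0,-0.1,0.5],"turn":[0.006,0,0]},{"fingers":-1,"translation":[0,0,0],"turn":[0,0,0]},{"fingers":-1,"translation":[0,0,0],"turn":[0,0,0]}]'

```text
t: 5.47
eef_pos: [0.6287, 0.0725, 0.1607]
orientation: [0.833, 0.554, 0.002, 0.0]
force: [0.2, 0.5, 3.7]
gripper_width: 0.0002
```

```bash
python3 st.py .397 -.004 .150;  python3 -c "
from h import *
d=grab('side','d5');d2=grab('wrist','w5')
m=cv2.inRange(cv2.cvtColor(d['image'],cv2.COLOR_BGR2HSV),(20,120,80),(35,255,255));m[:,:290]=0;m[:,345:]=0;m[:180]=0;m[225:]=0
k,l,st,c=cv2.connectedComponentsWithStats(m); i=1+st[1:,4].argmax(); print(st[i],c[i])
A=cv2.resize(d['image'][140:220,270:350],(400,400),interpolation=2);B=cv2.resize(d2['image'][120:420,80:480],(400,300),interpolation=2)
cv2.imwrite('pics/z4.png',np.hstack([A,cv2.copyMakeBorder(B,0,100,0,0,0)]))"
```

```text
5.4667 [0.6287 0.0725 0.1607] F [0.2 0.5 3.7]
z [ 0.003  0.001 -1.   ] yaw 1.1732764665856177
T [0.6277 0.0725 0.15  ] tool shift cm [-0.04 -0.09  1.07] turn [ 0.002 -0.002 -0.001]
[305 192  22  12 134] [314.97014925 197.53731343]
```

View pics/z4.png

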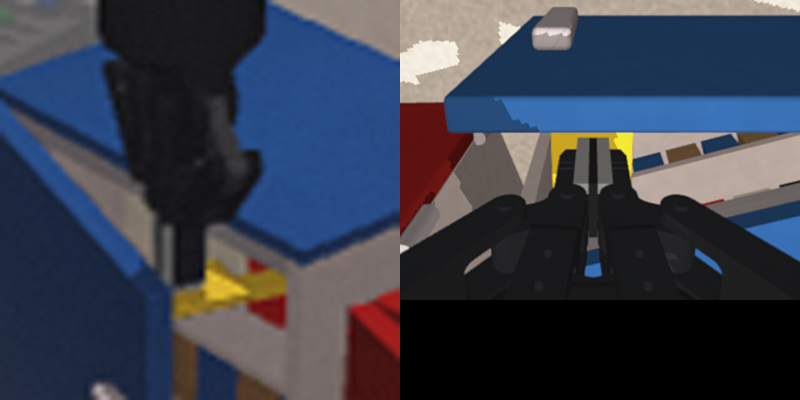

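The catch moves down with the fingertips: 3.7 N, about 6–7 mm. Fingers and knuckles are clear. I'll press about 9 mm further.

step_arm --targets '[{"fingers":-1,"translation":[0,-0.1,0.5],"turn":[0,0,0]},{"fingers":-1,"translation":[0,0,0.5],"turn":[0,0,0]},{"fingers":-1,"translation":[0,0,0],"turn":[0,0,0]},{"fingers":-1,"translation":[0,0,0],"turn":[0,0,0]}]'

```text
t: 5.9
eef_pos: [0.6285, 0.0727, 0.1505]
orientation: [0.833, 0.554, 0.002, 0.001]
force: [-0.2, -1.2, 5.0]
gripper_width: -0.0001
```

```bash
python3 st.py .397 -.02 .151
```

```text
5.9 [0.6285 0.0727 0.1505] F [-0.2 -1.2  5. ]
z [ 0.005  0.001 -1.   ] yaw 1.173333397825251
T [0.6129 0.0787 0.151 ] tool shift cm [-0.05 -1.67 -0.05] turn [ 0.004 -0.003 -0.   ]
```

step_arm --targets '[{"fingers":-1,"translation":[0,-0.7,0],"turn":[0,0,0]},{"fingers":-1,"translation":[0,-0.8,0],"turn":[0,0,0]},{"fingers":-1,"translation":[0,-0.8,0],"turn":[0,0,0.04]},{"fingers":-1,"translation":[0,-0.8,0],"turn":[0,0,0.04]},{"fingers":-1,"translation":[0,0,0],"turn":[0,0,0]}]'

```text
t: 6.32
eef_pos: [0.5974, 0.0855, 0.1507]
orientation: [0.855, 0.518, 0.002, 0.001]
force: [-0.5, 0.2, 5.1]
gripper_width: -0.0003
```

```bash
python3 st.py .47 -.017 .151
```

```text
6.3167 [0.5974 0.0855 0.1507] F [-0.5  0.2  5.1]
z [ 0.005  0.    -1.   ] yaw 1.0895223161348664
T [0.6028 0.0826 0.151 ] tool shift cm [-0.    0.61 -0.03] turn [ 0.005 -0.003 -0.011]
```

step_arm --targets '[{"fingers":-1,"translation":[0,-0.8,0],"turn":[0,0,0.045]},{"fingers":-1,"translation":[0,-0.8,0],"turn":[0,0,0.045]},{"fingers":-1,"translation":[0,-0.8,0],"turn":[0,0,0.045]},{"fingers":-1,"translation":[0,-0.8,0],"turn":[0,0,0.04]},{"fingers":-1,"translation":[0,-0.8,0],"turn":[0,0,0.04]},{"fingers":-1,"translation":[0,0,0],"turn":[0,0,0]}]'

```text
t: 6.82
eef_pos: [0.5605, 0.1087, 0.1516]
orientation: [0.907, 0.422, 0.003, 0.001]
force: [-0.2, 0.2, 5.6]
gripper_width: -0.0001
```

```bash
python3 st.py .70 -.017 .151
```

```text
6.8167 [0.5605 0.1087 0.1516] F [-0.2  0.2  5.6]
z [ 0.007  0.    -1.   ] yaw 0.8703460437637015
T [0.565  0.1046 0.151 ] tool shift cm [-0.03  0.61  0.07] turn [ 0.005 -0.005 -0.   ]
```

step_arm --targets '[{"fingers":-1,"translation":[0,-0.8,0],"turn":[0,0,0.042]},{"fingers":-1,"translation":[0,-0.8,0],"turn":[0,0,0.042]},{"fingers":-1,"translation":[0,-0.8,0],"turn":[0,0,0.042]},{"fingers":-1,"translation":[0,-0.8,0],"turn":[0,0,0.042]},{"fingers":-1,"translation":[0,-0.8,0],"turn":[0,0,0.042]},{"fingers":-1,"translation":[0,-0.8,0],"turn":[0,0,0.042]},{"fingers":-1,"translation":[0,-0.8,0],"turn":[0,0,0.042]},{"fingers":-1,"translation":[0,-0.8,0],"turn":[0,0,0.042]},{"fingers":-1,"translation":[0,0,0],"turn":[0,0,0]}]'

```text
t: 7.57
eef_pos: [0.5178, 0.1575, 0.1525]
orientation: [0.964, 0.265, 0.005, 0.002]
force: [-0.9, 0.1, 4.6]
gripper_width: -0.0004
```

```bash
python3 st.py 1.05 -.017 .151; python3 -c "
from h import *
grab('side','d6')"
```

```text
7.5667 [0.5178 0.1575 0.1525] F [-0.9  0.1  4.6]
z [ 0.011 -0.    -1.   ] yaw 0.535978940419726
T [0.5197 0.1529 0.151 ] tool shift cm [-0.08  0.49  0.15] turn [ 0.006 -0.009  0.015]
```

View pics/d6.png

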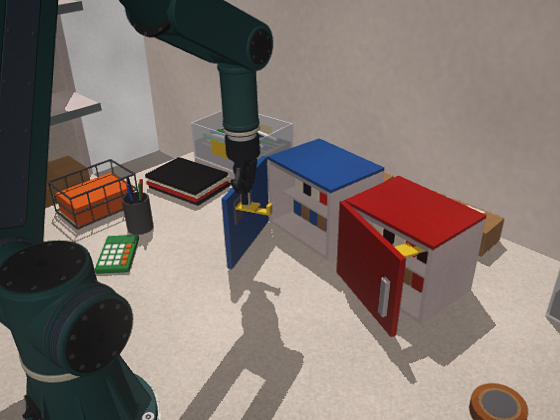

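The door is swinging and the catch is still held; the red door and the pot are unmoved. I'll continue further.

step_arm --targets '[{"fingers":-1,"translation":[0,-0.8,0.05],"turn":[0,0,0.042]},{"fingers":-1,"translation":[0,-0.8,0],"turn":[0,0,0.042]},{"fingers":-1,"translation":[0,-0.8,0],"turn":[0,0,0.042]},{"fingers":-1,"translation":[0,-0.8,0],"turn":[0,0,0.042]},{"fingers":-1,"translation":[0,-0.8,0],"turn":[0,0,0.042]},{"fingers":-1,"translation":[0,-0.8,0],"turn":[0,0,0.042]},{"fingers":-1,"translation":[0,-0.6,0],"turn":[0,0,0.03]},{"fingers":-1,"translation":[0,-0.3,0],"turn":[0,0,0]},{"fingers":-1,"translation":[0,0,0],"turn":[0,0,0]},{"fingers":-1,"translation":[0,0.3,0],"turn":[0,0,0]},{"fingers":-1,"translation":[0,0,0],"turn":[0,0,0]}]'

```text
t: 8.53
eef_pos: [0.4978, 0.2026, 0.1514]
orientation: [0.991, 0.134, 0.004, 0.003]
force: [-1.1, -0.9, 5.2]
gripper_width: -0.0004
```

```bash
python3 st.py 1.35 -.012 .151
```

```text
8.5333 [0.4978 0.2026 0.1514] F [-1.1 -0.9  5.2]
z [ 0.01  -0.005 -1.   ] yaw 0.2691661271705288
T [0.4971 0.1998 0.151 ] tool shift cm [-0.14  0.26  0.04] turn [ 0.008 -0.008  0.048]
```

step_arm --targets '[{"fingers":-1,"translation":[0,0.1,-0.6],"turn":[0,0,0]},{"fingers":-1,"translation":[0,0,-0.8],"turn":[0,0,0]},{"fingers":-1,"translation":[0,0,-0.8],"turn":[0,0,0]},{"fingers":-1,"translation":[0,0,-1],"turn":[0,0,0]},{"fingers":-1,"translation":[0,0,-2],"turn":[0,0,0]},{"fingers":-1,"translation":[0,0,-3],"turn":[0,0,0]},{"fingers":-1,"translation":[0,0,-3],"turn":[0,0,0]},{"fingers":-1,"translation":[0,0,-3],"turn":[0,0,0]},{"fingers":-1,"translation":[0,0,0],"turn":[0,0,0]},{"fingers":-1,"translation":[0,0,0],"turn":[0,0,0]},{"fingers":-1,"translation":[0,0,0],"turn":[0,0,0]}]'

```text
t: 9.45
eef_pos: [0.4947, 0.1993, 0.3041]
orientation: [0.991, 0.135, 0.003, 0.004]
force: [0.6, 0.1, -0.4]
gripper_width: -0.0003
```

```bash
python3 st.py; python3 -c "
from h import *
a=grab('side','d7')['image'];b=grab('wrist','w7')['image']
cv2.imwrite('pics/z7.png',np.hstack([a[90:390,50:450],cv2.resize(b,(400,300))]))"
```

```text
9.45 [0.4947 0.1993 0.3041] F [ 0.6  0.1 -0.4]
z [ 0.006 -0.008 -1.   ] yaw 0.27005312082583194
```

View pics/z7.png

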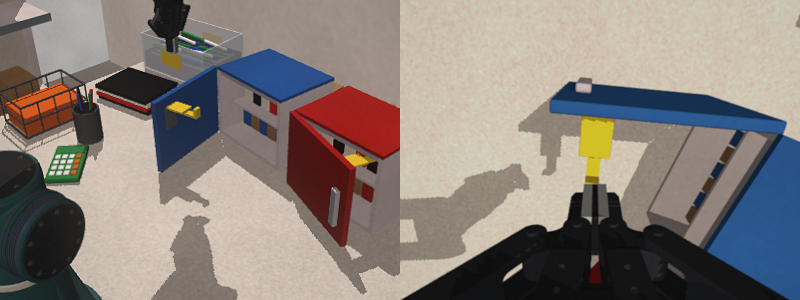

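The side and wrist views show the blue door wide open, the catch sprung up and the arm clear. The pot and the red door are unmoved. I'll measure the door angle in the wrist view, check the bystanders by image difference, and hand in.

```bash
python3 -c "
from h import *
d=load('w7'); P=lambda x,y:onz(d,((x-400)*1.4,y*1.4),.2)
A,B=P(551,112),P(783,134); v=(B-A)[:2]; print(A,B,np.linalg.norm(v),'door angle',np.arctan2(v[0],v[1])-.107)
a,b=load('d0')['image'].astype(int),load('d7')['image'].astype(int)
for n,(x0,x1,y0,y1) in dict(pot=(120,155,175,235),red=(338,405,178,335)).items(): print(n,abs(a-b)[y0:y1,x0:x1].mean())
s=env.observe();print(s['dq'].round(3),s['force'].round(1)); env.job_done()"
```

```text
[0.4454797  0.21634268 0.2       ] [0.67973312 0.2569875  0.2       ] 0.23775337477058403 door angle 1.291998783321533
pot 6.72
red 6.494850587825205
[ 0.     0.016  0.015  0.003 -0.003 -0.   ] [-1.1  0.  -0.2]
the job is handed in; nothing more can be done
```

The blue cupboard is open. I reached down through the gap, pressed the catch about 15–16 mm (5 N), pulled the door towards the robot with the catch held down, then lifted clear. I handed in at about 9.5 s of the 35 s allowed.

**Last checks:**
- **Door:** it measures about 1.29 rad (74°) in the wrist view. The measured panel length of 238 mm agrees with the stated 240 mm.
- **Catch and arm:** the last picture shows the catch sprung up. The arm was about 13 cm above where it last touched, with only sensor-noise force (about 1 N).
- **Pot and red door:** by eye, both are where they started. The image difference for them (about 6.6 grey levels) doesn't settle it. I had no reference for noise and shadow, and it would not show a movement of a millimetre or so.

**Disagreement:** the fingers touched the pad with the TCP at 0.166–0.167 m. With the stated 22 mm fingertip lead they should have touched at about 0.200 m, a gap of roughly 33 mm that I could not explain. I pressed by force and camera instead of the stated geometry.

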